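# Sort the bar: cups, tools and dosing cup

## Task

Sort the things lying about on the worktop: stand the tan cup and the yellow cup in the two square bays of the wooden block, one in each; in the grey block stand the tamper in the larger round recess and the jigger in the smaller one; and stand the steel dosing cup in the middle of the scale's steel plate. Everything must end upright and let go, flat on the bottom of its place.

Things in the scene. Friction and masses are not known exactly. Their poses are not given: they have to be found in the camera images.
- tan_cup_mid (a point): Small round tan ceramic cup without handle, hollow, open at the top: 59 mm high, 68 mm wide at the rim narrowing to 54 mm at the foot (about 63 mm half-way up), 0.18 kg. It stands upright. The point is its centre, half-way up, on its axis; z up.
- yellow_cup_mid (a point): Small round yellow cup without handle, pale inside, hollow, open at the top: 61 mm high, 62 mm wide at the rim and 54 mm at the foot (about 60 mm half-way up), 0.18 kg. It stands upright. The point is its centre, half-way up, on its axis; z up.
- tamper_mid (a point): Coffee tamper standing on its base: round steel base 55 mm across and 22 mm high, short neck, then an upright black round handle 30 mm across from 30 mm up to the top; 97 mm high in all, 0.38 kg. Grip it by the handle. The point is on its axis, half-way up (48.5 mm above its underside); z up.
- jigger_mid (a point): Steel double jigger (hourglass-shaped measure) standing upright: 85 mm high, 45 mm across at both ends. The simulated solid has no waist: fingers meet a plain round body 44 mm across at every height. 0.08 kg. The point is its centre, half-way up, on its axis; z up.
- dosing_cup_mid (a point): Steel dosing cup, plain round, straight-sided, hollow, open at the top: 61 mm across, 51 mm high, 0.12 kg. It stands upright. The point is its centre, half-way up, on its axis; z up.
- cup_block: Fixed brown wooden block, 104 x 218 mm (its x, y) and 14 mm high, with two equal square bays, 84 x 84 mm and 9 mm deep (bay floor 5 mm above the worktop), for the two cups; either cup may stand in either bay. Origin: centre of its underside. The bay centres lie at y = +57 and -57 mm on its own y axis (x = 0).
- tool_block: Fixed plain grey block, 104 x 218 mm (its x, y) and 14 mm high, with two round recesses 9 mm deep (floor 5 mm above the worktop): a larger one, 86 mm across, for the tamper, centred at y = +57 mm, and a smaller one, 66 mm across, for the jigger, centred at y = -57 mm on its own y axis (x = 0). Origin: centre of its underside.
- scale: Fixed flat black shot scale with a steel weighing plate and a small display, 70 x 125 mm (its x, y); things stand on it 18 mm above the worktop. The display is at its +y end; the steel plate, about 70 x 88 mm, fills the rest and its middle, where the dosing cup goes, lies at x = 0, y = -18 mm. Origin: centre of its underside.
Not all that is in view belongs to the job. Leave any green look-alike of the part that bears tan_cup_mid alone. Leave any green look-alike of the part that bears tamper_mid alone.

How it is judged:
By the outcome, as a careful person would: the job done as asked, in the order asked, and still so for the second after the job is handed in, with the robot touching nothing.
It also fails if it takes over 131 s, if anything falls off the work surface, if the arm or the gripper's body presses on something with over 40 N, if the wrist force passes 120 N, or if a joint passes its speed limit or range.

## Robot

A 6-joint arm with a two-finger parallel gripper is mounted at the origin on a cart in front of the work surface, level with it; the furniture and walls round the work are solid. World frame = base frame: x ahead of the robot, y to its left, z up, the work surface at z = 0. Lengths are in m, angles in degrees, forces in N, time in s.
With the tool pointing down it reaches from about 0.35 to 0.875 m from the base axis. Payload 4.2 kg.
Tool frame: the origin (TCP) lies on the centre line of the jaws, within the pads' length; the fingertips stand 25 mm ahead of it and the grasp point (between the pads) lies 6 mm ahead of it; z points along the fingers, y is the line along which they close (so a half turn about z gives the same grasp; the last joint's range is limited). The gripper opens to 87 mm and grips with 3 to 60 N. Pads are 19 mm wide; open, the fingers measure 117 mm over their backs; the gripper's body (75 mm by 190 mm) begins 51 mm behind the grasp point.
Start: joints at [-50.386, 22.042, 0.453, 0, -68.411, -14.817], TCP at [0.262, -0.567, 0.209] pointing down, gripper open.
Joint ranges: [-179.83, 179.83], [-69.29, 118.12], [-61.27, 80.66], [-181.25, 117.63], [-171.15, -9.14], [-177.46, 177.46]. Speed limits (degrees/s): [159.86, 159.86, 180, 180, 180, 180].

## Interface

Orientations are given as a 3x3 rotation matrix whose columns are the frame's x, y, z axes.
In Python, from station import r gives the robot as it stands.
- The arm moves only by the tool move_arm, never from a script. Its argument "series" is a list of rows, each an object with "grip": the opening, from 0 (shut) to 1 (fully open); "xyz": the shift along the tool's x, y, z in mm, a list of three; "angular": the turn, a rotation vector about the tool's x, y, z in rad, a list of three. A call has 1 to 10 rows; each row is the pose to reach, as a shift and turn from the pose commanded when the call began, along the tool's axes at that moment; what a row does not reach only later rows make up. A row lasts 1/10 s, in which the tool goes at most 50 mm and 8.59 degrees, less where a joint would pass 70% of its speed; a pose out of reach is approached as far as the arm can. A call with a gripper value outside its range is refused whole. The fingers move at their own pace and stop on an object; the grip force is fixed at half the most. Time passes only in rows, so rows that repeat a pose let the fingers close. It gives the time, the measured TCP pose, the force, the opening and the grip force at its end, in the units of the state.
- r.sense(): the state, without advancing time (a new reading comes with each control period).
- r.capture(name): name is "side" or "top"; returns a dict with "img" (480x640x3 uint8, red, green, blue), "camera_matrix" (3x3 intrinsics, pixels), "rvec" (rotation vector, rad) and "tvec" (3), from world to camera coordinates, as OpenCV has them. Camera axes: x right, y down, z forward; pixel columns grow to the right and rows downward; lengths in m; the calibration is good to about 2 mm. A picture is of the moment at which its call begins. There is no depth.
- r.finish_job(): hands the job in; it is judged then, once.
The state is a dict: "time_s": time; "joints": joint angles; "joint_velocities": joint speeds; "effort": joint torques, N m; "tcp_pos": TCP position; "ee_rot": TCP orientation; "wrist_force": force on the tool from outside, world axes, zero at the start; "moment": the same for the moment, N m; "gripper_width": opening from 0.0 (shut) to 1.0 (fully open); "gripper_force": force on a finger pad.
Only numpy, scipy, OpenCV 4.12 (cv2) and the standard library are available. Lean on these libraries where they do the work, as an engineer would, in place of code of your own. Each camera call takes 0.05 s, during which the arm holds its last target. There are 200 camera calls.

## Working session

There is one attempt and no reset: what is moved stays moved. The work goes in short steps, Python scripts to look and compute and a tool call to move; the robot and the scene stay as the last step left them, time stands still between calls to the robot, and variables do not carry over. Pictures are saved under pics/ and viewed, at most 14 in all, crops included, and the job is handed in when it is done.

Besides the shell and the picture viewer there is one more tool, called after "Call:" as name(argument=value, ...) on one line, values as JSON. move_arm: Moves the arm, as the interface text tells. Its arguments: {"type":"object","properties":{"series":{"type":"array"}},"required":["series"]}

```bash
ls; mkdir -p pics
python3 - <<'E'
from station import r
import cv2
for n in("top","side"):
    c=r.capture(n);cv2.imwrite(f"pics/{n}0.png",c["img"][:,:,::-1]);print(c["camera_matrix"],c["rvec"],c["tvec"])
s=r.sense();print(s["tcp_pos"],s["ee_rot"],s["time_s"],s["gripper_width"])
E
```

```text
pics
[[587.91578573   0.         323.75808569]
 [  0.         587.91578573 241.52325461]
 [  0.           0.           1.        ]] [ 2.17753431 -2.11726941  0.20169543] [0.00875299 0.51001743 1.41974605]
[[623.22885682   0.         322.09881989]
 [  0.         623.22885682 244.8045541 ]
 [  0.           0.           1.        ]] [ 2.25166624 -0.33381881  0.16168547] [-0.48093709  0.16672772  1.51271963]
[ 0.26190194 -0.56685327  0.20768536] [[-9.07876614e-01 -4.19236462e-01 -9.18131566e-04]
 [-4.19237453e-01  9.07874967e-01  1.73263232e-03]
 [ 1.07166023e-04  1.95793150e-03 -9.99998078e-01]] 0.1 1.0006246811073407
```

View pics/top0.png

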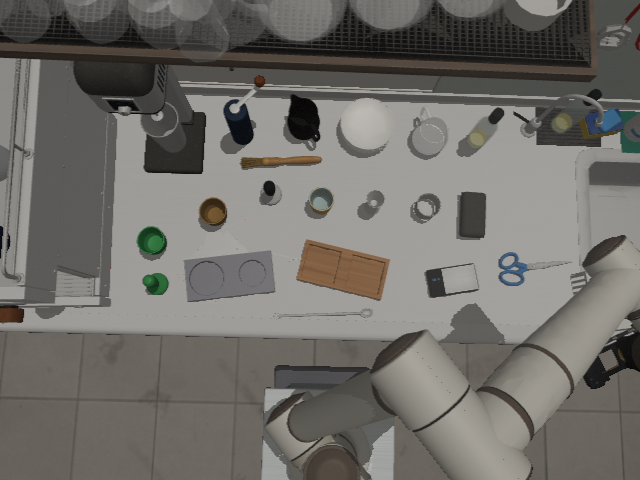

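View pics/side0.png

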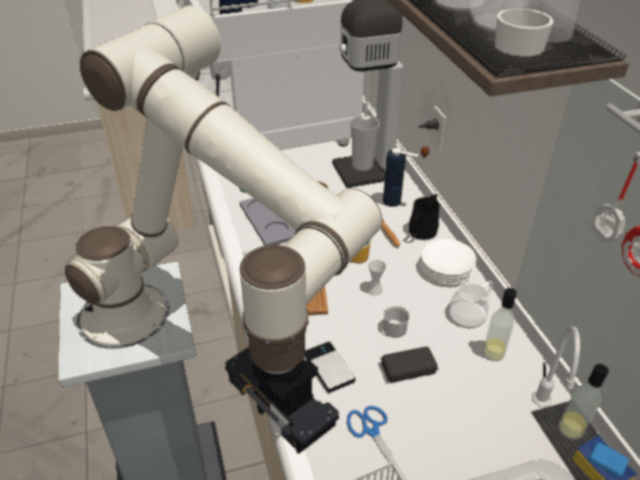

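The top view shows two cups at about (213,211) and (320,200), the tamper (270,190), jigger (373,202) and dosing cup (425,207). The blocks are at (230,276) and (343,270), the scale at (452,280), and the green decoys at left. I'll zoom in.

Run:
```python
import cv2
i=cv2.imread("pics/top0.png")[165:315,180:490]
cv2.imwrite("pics/z0.png",cv2.resize(i,(775,375),interpolation=cv2.INTER_CUBIC))
```

```text
(no output)
```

View pics/z0.png

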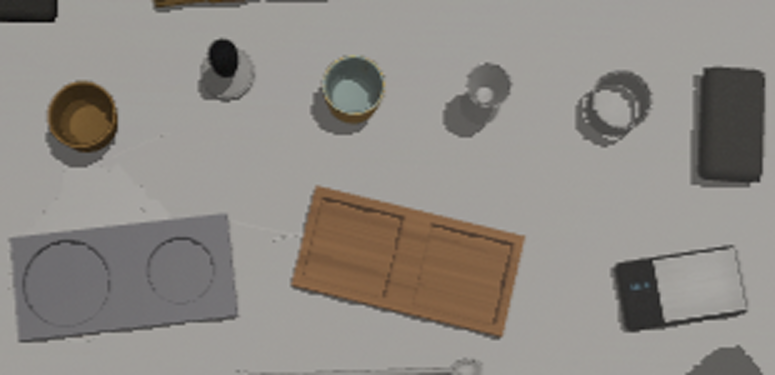

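The tan cup is at crop (83,116), the yellow cup with pale inside at (353,85) and the tamper's black handle top at (222,58). The jigger rim is at (489,84) and the dosing cup at (620,100). The scale's display is on its left, at the +y end. Next I'll measure.

```bash
cat > h.py <<'E'
import numpy as np,cv2
from station import r
def proj(c,P): return cv2.projectPoints(np.float64(P).reshape(-1,1,3),c["rvec"],c["tvec"],c["camera_matrix"],None)[0][:,0]
def ray(c,uv,z):
    R=cv2.Rodrigues(c["rvec"])[0];C=-R.T@c["tvec"]
    d=(R.T@np.linalg.inv(c["camera_matrix"])@np.c_[np.reshape(uv,(-1,2)),np.ones(len(np.reshape(uv,(-1,2))))].T).T
    return (C+d*((z-C[2])/d[:,2])[:,None])[:,:2]
E
python3 - <<'E'
from h import *
c=r.capture("top");im=c["img"];hsv=cv2.cvtColor(im,cv2.COLOR_RGB2HSV)
R=cv2.Rodrigues(c["rvec"])[0];print("cam",-R.T@c["tvec"])
def blob(m,box):
    x0,y0,x1,y1=box;k=np.zeros(m.shape,np.uint8);k[y0:y1,x0:x1]=m[y0:y1,x0:x1].astype(np.uint8)
    cs=cv2.findContours(k,cv2.RETR_EXTERNAL,cv2.CHAIN_APPROX_NONE)[0];return max(cs,key=cv2.contourArea)
H,S,V=[hsv[...,i].astype(int) for i in range(3)]
k=blob((S>90),(190,190,236,232));print("tan",cv2.minEnclosingCircle(k),cv2.boundingRect(k))
k=blob((S>35),(300,180,342,222));print("yel",cv2.minEnclosingCircle(k),cv2.boundingRect(k))
k=blob((V<50),(255,175,290,210));print("tamper handle",cv2.minEnclosingCircle(k),cv2.boundingRect(k),cv2.fitEllipse(k))
k=blob((S>80)&(V>60),(290,232,396,305));b=cv2.boxPoints(cv2.minAreaRect(k));print("wood",ray(c,b,.014).round(4).tolist(),b.tolist())
k=blob((V<135)&(S<50),(178,240,282,308));b=cv2.boxPoints(cv2.minAreaRect(k));print("grey",ray(c,b,.014).round(4).tolist(),b.tolist())
k=blob((V<70),(420,255,445,302));b=cv2.boxPoints(cv2.minAreaRect(k));print("disp",ray(c,b,.018).round(4).tolist(),b.tolist())
k=blob((V>185),(430,255,482,302));b=cv2.boxPoints(cv2.minAreaRect(k));print("plate",ray(c,b,.018).round(4).tolist(),b.tolist())
g=cv2.resize(im[180:230,250:450,::-1],None,fx=4,fy=4,interpolation=cv2.INTER_CUBIC);cv2.imwrite("pics/z1.png",g)
s=r.capture("side");g=s["img"][235:345,340:430,::-1];cv2.imwrite("pics/z2.png",cv2.resize(g,None,fx=5,fy=5,interpolation=cv2.INTER_CUBIC))
E
```

```text
cam [0.27221456 0.05545    1.48280065]
tan ((213.032470703125, 211.3441619873047), 14.206915855407715) (200, 198, 27, 28)
yel ((321.0, 203.0), 12.000100135803223) (309, 203, 25, 12)
tamper handle ((269.5, 188.0), 7.43313455581665) (264, 181, 11, 15) ((269.109375, 187.97152709960938), (10.343076705932617, 14.611696243286133), 170.36865234375)
wood [[0.4174, 0.0896], [0.5199, 0.0683], [0.4739, -0.146], [0.3721, -0.1224]] [[295.96685791015625, 278.802734375], [305.7178955078125, 238.71514892578125], [389.9503173828125, 259.2041015625], [380.19927978515625, 299.29168701171875]]
grey [[0.4569, 0.3754], [0.489, 0.1558], [0.3827, 0.1394], [0.3516, 0.3566]] [[182.29733276367188, 259.8517150878906], [270.6293029785156, 249.7566375732422], [275.4737854003906, 292.1458435058594], [187.14181518554688, 302.24090576171875]]
disp [[0.4474, -0.2348], [0.4557, -0.2771], [0.3878, -0.288], [0.3796, -0.246]] [[425.2432556152344, 270.4595031738281], [441.9459533691406, 267.6756896972656], [446.4594421386719, 294.7567443847656], [429.7567443847656, 297.5405578613281]]Traceback (most recent call last):
  File "<stdin>", line 14, in <module>
  File "<stdin>", line 6, in blob
ValueError: max() iterable argument is empty
```

Run:
```python
from h import *
c=r.capture("top");im=c["img"];V=im.max(2).astype(int)
m=lambda l,z:ray(c,np.array(l)/2.5+[179.9,164.9],z).round(4).tolist()
print("recess",m([[66,283],[181,270]],.014))
print("plate",m([[652,263],[734,246],[747,310],[664,325]],.018), "scale outer",m([[614,264],[734,246],[747,312],[624,331]],.018))
print("tan",ray(c,[213,211.3],.059),"yel",ray(c,[321,199.3],.061))
print("tamper top",ray(c,[269.1,186],.09),"base",ray(c,[270.8,194],.022))
print("jig",m([[489,84]],.085),"dos",m([[630,92],[612,108]],.051))
z=lambda s,f,a:cv2.imwrite(f,cv2.resize(s["img"][a[1]:a[3],a[0]:a[2],::-1],None,fx=4,fy=4,interpolation=cv2.INTER_CUBIC))
z(c,"pics/z1.png",(252,176,448,226));s=r.capture("side");z(s,"pics/z2.png",(300,230,430,360))
```

```text
recess [[0.4128, 0.3129], [0.4291, 0.1992]]
plate [[0.4494, -0.2739], [0.4691, -0.3574], [0.4047, -0.3695], [0.3873, -0.2856]] scale outer [[0.4473, -0.2355], [0.4691, -0.3574], [0.4027, -0.3695], [0.3802, -0.2453]]
tan [[0.57383044 0.29820117]] yel [[0.61223401 0.0330877 ]]
tamper top [[0.63439586 0.1606713 ]] base [[0.63127049 0.16063415]]
jig [[0.6128, -0.0997]] dos [[0.6174, -0.2454], [0.6004, -0.2272]]
```

View pics/z1.png

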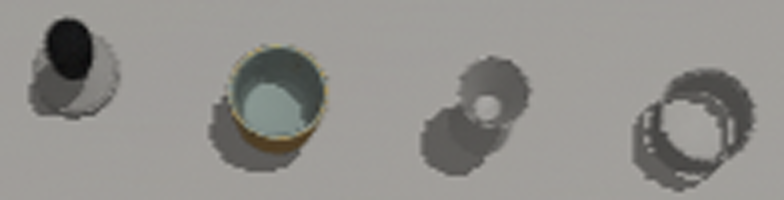

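View pics/z2.png

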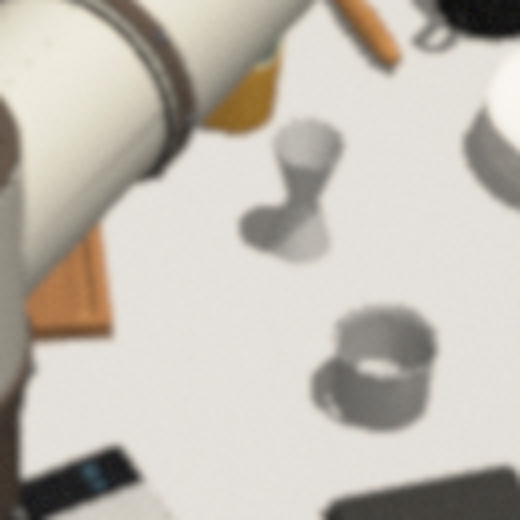

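Run:
```python
from h import *
c=r.capture("top");s=r.capture("side")
m=lambda l,z:ray(c,np.array(l)/4+[251.6,175.6],z).round(4).tolist()
n=lambda l,z:ray(s,np.array(l)/4+[299.6,229.6],z).round(4).tolist()
print("yel",m([279,92],.061),"tam top",m([69,42],.097),"base",m([78,76],.011))
print("jig",m([495,92],.085),n([309,145],.085),n([302,239],0))
print("dos",m([710,114],.051),n([386,337],.051),n([382,400],0))
```

```text
yel [[0.614, 0.0323]] tam top [[0.6323, 0.1607]] base [[0.6324, 0.1606]]
jig [[0.6125, -0.0994]] [[0.6113, -0.1015]] [[0.6139, -0.0968]]
dos [[0.611, -0.2383]] [[0.6103, -0.2354]] [[0.6109, -0.2384]]
```

Call:
move_arm(series=[{"grip":1,"xyz":[-15,15,0],"angular":[0,0,0.06]},{"grip":1,"xyz":[-40,40,0],"angular":[0,0,0.14]},{"grip":1,"xyz":[-75,76,0],"angular":[0,0,0.25]},{"grip":1,"xyz":[-110,111,0],"angular":[0,0,0.35]},{"grip":1,"xyz":[-145,147,0],"angular":[0,0,0.4327]},{"grip":1,"xyz":[-180,182,0],"angular":[0,0,0.4327]},{"grip":1,"xyz":[-215,218,0],"angular":[0,0,0.4327]},{"grip":1,"xyz":[-245,248,0],"angular":[0,0,0.4327]},{"grip":1,"xyz":[-265,268,0],"angular":[0,0,0.4327]},{"grip":1,"xyz":[-270,273,0],"angular":[0,0,0.4327]}])

```text
time_s: 1.35
tcp_pos: [0.3935, -0.2042, 0.2091]
ee_rot: [[-1.0, -0.004, 0.001], [-0.004, 1.0, 0.0], [-0.001, 0.0, -1.0]]
wrist_force: [-1.1, -1.2, 0.6]
gripper_width: 1.0
gripper_force: 0.0
```

Call:
move_arm(series=[{"grip":1,"xyz":[-7,20,0],"angular":[0,0,0]},{"grip":1,"xyz":[-20,55,0],"angular":[0,0,0]},{"grip":1,"xyz":[-36,100,0],"angular":[0,0,0]},{"grip":1,"xyz":[-52,145,0],"angular":[0,0,0]},{"grip":1,"xyz":[-68,190,0],"angular":[0,0,0]},{"grip":1,"xyz":[-84,235,0],"angular":[0,0,0]},{"grip":1,"xyz":[-100,280,0],"angular":[0,0,0]},{"grip":1,"xyz":[-116,325,0],"angular":[0,0,0]},{"grip":1,"xyz":[-132,370,0],"angular":[0,0,0]},{"grip":1,"xyz":[-148,415,0],"angular":[0,0,0]}])

```text
time_s: 2.35
tcp_pos: [0.5415, 0.2099, 0.2086]
ee_rot: [[-1.0, 0.0, 0.0], [0.0, 1.0, -0.0], [-0.0, -0.0, -1.0]]
wrist_force: [0.9, 0.5, 0.3]
gripper_width: 1.003
gripper_force: 0.0
```

Call:
move_arm(series=[{"grip":1,"xyz":[-14,38,0],"angular":[0,0,0]},{"grip":1,"xyz":[-25,68,0],"angular":[0,0,0]},{"grip":1,"xyz":[-31,84,0],"angular":[0,0,0]},{"grip":1,"xyz":[-32,87,0],"angular":[0,0,0]},{"grip":1,"xyz":[-32,87,0],"angular":[0,0,0]}])

```text
time_s: 2.85
tcp_pos: [0.5728, 0.2952, 0.208]
ee_rot: [[-1.0, 0.0, -0.001], [0.0, 1.0, -0.001], [0.001, -0.001, -1.0]]
wrist_force: [-0.2, -0.6, -0.3]
gripper_width: 1.0
gripper_force: 0.0
```

Call:
move_arm(series=[{"grip":1,"xyz":[-1,3,15],"angular":[0,0,0]},{"grip":1,"xyz":[-1,3,45],"angular":[0,0,0]},{"grip":1,"xyz":[-1,3,80],"angular":[0,0,0]},{"grip":1,"xyz":[-1,3,110],"angular":[0,0,0]},{"grip":1,"xyz":[-1,3,135],"angular":[0,0,0]},{"grip":1,"xyz":[-1,3,152],"angular":[0,0,0]},{"grip":1,"xyz":[-1,3,161],"angular":[0,0,0]},{"grip":1,"xyz":[-1,3,164],"angular":[0,0,0]},{"grip":1,"xyz":[-1,3,164],"angular":[0,0,0]}])

```text
time_s: 3.75
tcp_pos: [0.5741, 0.2983, 0.0453]
ee_rot: [[-1.0, 0.0, 0.001], [0.0, 1.0, 0.0], [-0.001, 0.0, -1.0]]
wrist_force: [-0.1, 0.3, 0.1]
gripper_width: 0.999
gripper_force: 0.0
```

Call:
move_arm(series=[{"grip":0.6,"xyz":[0,0,0],"angular":[0,0,0]},{"grip":0.6,"xyz":[0,0,0],"angular":[0,0,0]},{"grip":0.6,"xyz":[0,0,0],"angular":[0,0,0]},{"grip":0.6,"xyz":[0,0,0],"angular":[0,0,0]},{"grip":0.6,"xyz":[0,0,0],"angular":[0,0,0]},{"grip":0.6,"xyz":[0,0,0],"angular":[0,0,0]}])

```text
time_s: 4.35
tcp_pos: [0.5738, 0.2985, 0.045]
ee_rot: [[-1.0, -0.0, 0.0], [-0.0, 1.0, -0.001], [-0.0, -0.001, -1.0]]
wrist_force: [-0.3, -1.9, 2.7]
gripper_width: 0.616
gripper_force: 1.1
```

Run:
```python
from h import *
a=[]
c=r.capture("top");a.append(cv2.resize(c["img"][160:260,160:290],(520,400),interpolation=2))
uv=proj(c,[[.574,.298,.03]]);print(uv)
c=r.capture("side");uv=proj(c,[[.574,.298,.03]])[0];print(uv,r.sense()["gripper_width"],r.sense()["gripper_force"]);u,v=uv.astype(int)
k=c["img"][max(v-50,0):v+50,u-35:u+35];a.append(cv2.resize(k,(280,400),interpolation=2))
cv2.imwrite("pics/a1.png",np.hstack(a)[:,:,::-1])
```

```text
[[214.92128374 213.68943183]]
[315.68607442 195.27260098] 0.610526710849993 1.3293531811768844
```

View pics/a1.png

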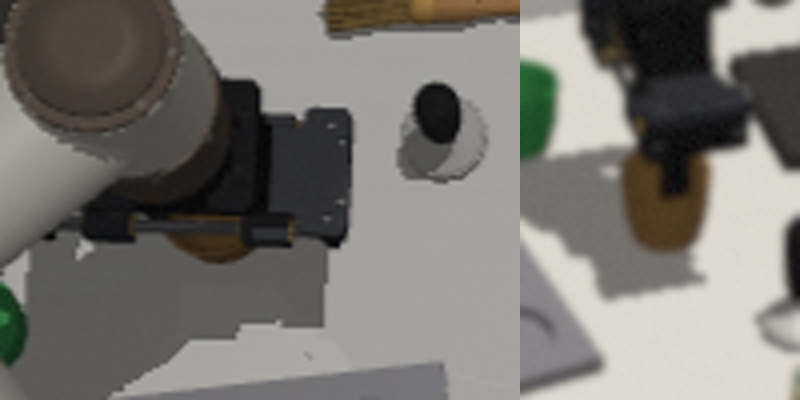

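The side crop shows the cup squarely between the fingers, with the pad at mid-height. The pad force is low because the target opening was too wide, so I'll command it shut.

Call:
move_arm(series=[{"grip":0,"xyz":[0,0,0],"angular":[0,0,0]},{"grip":0,"xyz":[0,0,0],"angular":[0,0,0]},{"grip":0,"xyz":[0,0,0],"angular":[0,0,0]},{"grip":0,"xyz":[0,0,0],"angular":[0,0,0]}])

```text
time_s: 4.85
tcp_pos: [0.5736, 0.2982, 0.0447]
ee_rot: [[-1.0, -0.0, -0.0], [-0.0, 1.0, -0.001], [0.0, -0.001, -1.0]]
wrist_force: [-0.2, -2.2, 3.3]
gripper_width: 0.324
gripper_force: 2.1
```

Run:
```python
from h import *
a=[]
c=r.capture("top");a.append(cv2.resize(c["img"][160:260,160:290],(520,400),interpolation=2))
c=r.capture("side");print(r.sense()["gripper_width"],r.sense()["gripper_force"])
k=c["img"][145:245,280:350];a.append(cv2.resize(k,(280,400),interpolation=2))
cv2.imwrite("pics/a2.png",np.hstack(a)[:,:,::-1])
```

```text
0.23278478157037363 2.180806015685448
```

View pics/a2.png

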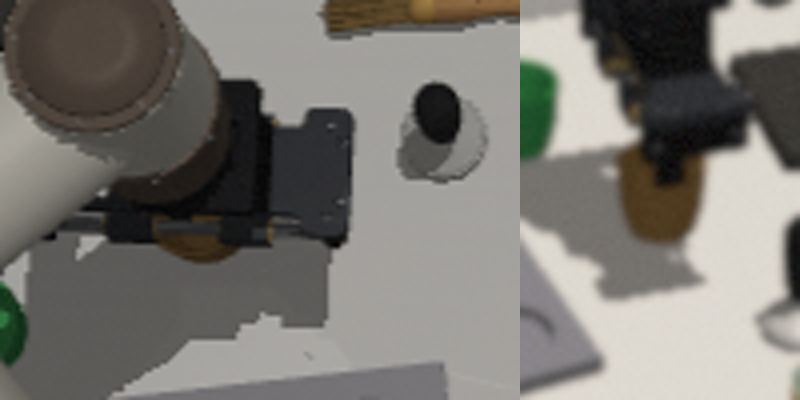

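Run:
```python
from h import *
c=r.capture("top");s=r.capture("side");st=r.sense();print(st["gripper_width"],st["gripper_force"],st["tcp_pos"],st["wrist_force"])
w=.0435*st["gripper_width"]
P=[[.574,.298-w,.020],[.574,.298+w,.020],[.574,.298,.0],[.574,.298,.059],[.54,.298,.059],[.608,.298,.059],[.574,.264,.059],[.574,.332,.059],[.574,.271,0]]
print(proj(c,P).round(1).tolist());print(proj(s,P).round(1).tolist())
for n,i in(("top",c),("side",s)):
    h=cv2.cvtColor(i["img"],cv2.COLOR_RGB2HSV);b=(195,190,240,232) if n=="top" else (295,170,335,212)
    k=h[b[1]:b[3],b[0]:b[2]];m=((k[...,1]>100)&(k[...,0]<25)&(k[...,2]>30)).astype(np.uint8);x=cv2.boundingRect(m);print(n,b[0]+x[0],b[1]+x[1],b[0]+x[0]+x[2],b[1]+x[1]+x[3])
cv2.imwrite("pics/a3.png",cv2.resize(s["img"][160:215,285:350,::-1],None,fx=9,fy=9,interpolation=2))
```

```text
0.13791443979419876 2.225495724951543 [0.57372302 0.29854828 0.04474165] [ 0.35192687 -3.6182076   3.766421  ]
[[217.9, 214.6], [213.2, 214.4], [216.7, 216.1], [213.1, 211.2], [212.3, 224.8], [213.9, 197.8], [226.9, 211.7], [199.2, 210.8], [227.3, 216.5]]
[[316.3, 199.2], [315.1, 196.9], [315.7, 203.5], [315.7, 187.2], [304.5, 189.1], [326.8, 185.3], [319.0, 193.7], [312.4, 180.9], [318.3, 208.7]]
top 199 190 227 225
side 305 171 325 204
```

View pics/a3.png

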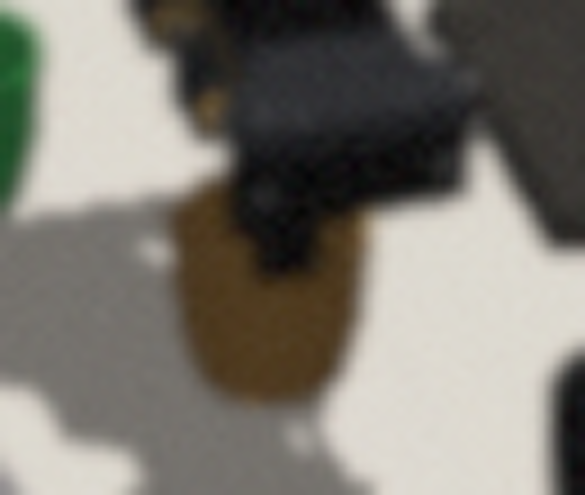

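The finger is hidden below the near rim at about (316,190), so the fingers now seem to be inside the cup. I'll rise straight up without opening and look again.

Call:
move_arm(series=[{"grip":0.12,"xyz":[0,0,-5],"angular":[0,0,0]},{"grip":0.12,"xyz":[0,0,-15],"angular":[0,0,0]},{"grip":0.12,"xyz":[0,0,-35],"angular":[0,0,0]},{"grip":0.12,"xyz":[0,0,-65],"angular":[0,0,0]},{"grip":0.12,"xyz":[0,0,-95],"angular":[0,0,0]},{"grip":0.12,"xyz":[0,0,-115],"angular":[0,0,0]},{"grip":0.12,"xyz":[0,0,-120],"angular":[0,0,0]}])

```text
time_s: 5.75
tcp_pos: [0.5751, 0.3005, 0.1685]
ee_rot: [[-1.0, -0.001, 0.006], [-0.001, 1.0, 0.005], [-0.006, 0.005, -1.0]]
wrist_force: [0.2, 0.7, 0.3]
gripper_width: 0.12
gripper_force: 0.0
```

Run:
```python
from h import *
c=r.capture("top");s=r.capture("side");st=r.sense();print(st["gripper_width"],st["gripper_force"],st["tcp_pos"],st["wrist_force"])
cv2.imwrite("pics/a4.png",np.hstack([cv2.resize(c["img"][180:250,170:260],(515,400),interpolation=2),cv2.resize(s["img"][145:245,285:350],(260,400),interpolation=2)])[:,:,::-1])
```

```text
0.12124872349659166 0.0 [0.57380409 0.29954891 0.16552365] [ 0.0267498   0.2090736  -1.15285316]
```

View pics/a4.png

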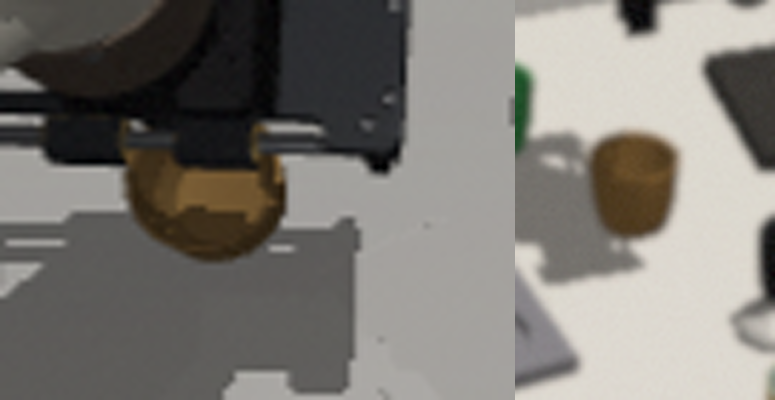

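Run:
```python
from h import *
c=r.capture("top");s=r.capture("side");st=r.sense();p=np.array(st["tcp_pos"]);print(p,st["gripper_width"])
P=[p+[0,0,-.025],p+[0,.005,-.025],p+[0,-.005,-.025],p+[0,-.02,-.025]]
print("side tips",proj(s,P).round(1).tolist(), "top blocks",proj(c,[p+[-.0,0,z] for z in(.0,.05,.1)]).round(1).tolist())
h=s["img"][140:165,300:335].max(2);print("\n".join("".join("#" if v<70 else "." for v in row) for row in h))
for im,b,cc in((c,(185,185,235,235),"top"),(s,(295,170,345,212),"side")):
    k=cv2.cvtColor(im["img"],cv2.COLOR_RGB2HSV)[b[1]:b[3],b[0]:b[2]];m=((k[...,1]>100)&(k[...,0]<25)&(k[...,2]>40)).astype(np.uint8)
    n,l,q,_=cv2.connectedComponentsWithStats(m);i=1+q[1:,4].argmax();x=q[i];print(cc,b[0]+x[0],b[1]+x[1],b[0]+x[0]+x[2],b[1]+x[1]+x[3])
```

```text
[0.57289236 0.29863681 0.16324271] 0.12104741715562592
side tips [[315.2, 164.1], [314.7, 163.2], [315.7, 165.1], [317.2, 167.9]] top blocks [[205.5, 202.0], [201.6, 196.8], [197.4, 191.3]]
...........########################
...........########################
...........########################
...........########################
...........###################.....
...........#############...........
...........#########...............
...........########................
...........########................
...........########................
............#######................
.............######................
.............######................
..............####.................
...................................
...................................
...................................
...................................
...................................
...................................
..................................#
.................................##
.................................##
..................................#
..................................#
top 191 202 220 225
side 304 179 325 204
```

The side view shows the fingertips at row 153, but their reported height puts them at row 164. That makes them about 36 mm higher than the TCP data says. It also fits the fingers having dragged along the cup's rim (z≈59 mm), since the cup slid +18 mm in y and is still upright. I'll re-centre and descend step by step, checking force and image.

Call:
move_arm(series=[{"grip":1,"xyz":[0,5,0],"angular":[0,0,0]},{"grip":1,"xyz":[0,12,0],"angular":[0,0,0]},{"grip":1,"xyz":[0,18,0],"angular":[0,0,0]},{"grip":1,"xyz":[0,18,0],"angular":[0,0,0]},{"grip":1,"xyz":[0,18,0],"angular":[0,0,0]},{"grip":1,"xyz":[0,18,0],"angular":[0,0,0]},{"grip":1,"xyz":[0,18,0],"angular":[0,0,0]},{"grip":1,"xyz":[0,18,0],"angular":[0,0,0]},{"grip":1,"xyz":[0,18,0],"angular":[0,0,0]},{"grip":1,"xyz":[0,18,0],"angular":[0,0,0]}])

```text
time_s: 6.95
tcp_pos: [0.5737, 0.3166, 0.1647]
ee_rot: [[-1.0, 0.0, 0.0], [0.0, 1.0, 0.0], [-0.0, 0.0, -1.0]]
wrist_force: [-0.4, -0.8, -0.3]
gripper_width: 0.936
gripper_force: 0.0
```

Run:
```python
from h import *
c=r.capture("top");s=r.capture("side");st=r.sense();p=np.array(st["tcp_pos"]);print(p,st["gripper_width"],st["joints"])
P=[p+[0,y,-.025] for y in(-.058,-.0435,.0435,.058)];print(proj(s,P).round(1).tolist(),proj(c,P).round(1).tolist())
for n,i in(("t",c),("s",s)):
    b=(185,185,235,235) if n=="t" else (295,170,345,212);k=cv2.cvtColor(i["img"],cv2.COLOR_RGB2HSV)[b[1]:b[3],b[0]:b[2]];m=((k[...,1]>100)&(k[...,0]<25)&(k[...,2]>40)).astype(np.uint8)
    print(n,[b[0]+np.where(m.any(0))[0][[0,-1]],b[1]+np.where(m.any(1))[0][[0,-1]]])
print(ray(c,[205.5,211.3],.059))
cv2.imwrite("pics/a5.png",np.hstack([cv2.resize(c["img"][160:260,160:260],(400,400),interpolation=2),cv2.resize(s["img"][110:210,270:370],(400,400),interpolation=2)])[:,:,::-1])
```

```text
[0.57374363 0.31670394 0.1647065 ] 0.9793035107593943 [ 4.30119276e+01  2.67309850e+01  1.46086870e+00  3.81379238e-04
 -6.47230480e+01 -1.33010601e+02]
[[319.5, 171.1], [318.0, 168.4], [309.5, 152.6], [308.1, 150.1]] [[224.5, 204.5], [218.3, 204.3], [180.7, 203.1], [174.5, 202.9]]
t [array([192, 223]), array([201, 224])]
s [array([304, 324]), array([179, 203])]
[[0.57324809 0.31657181]]
```

View pics/a5.png

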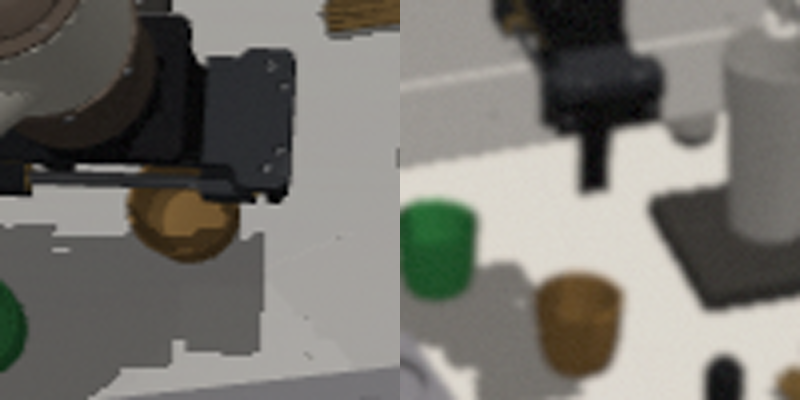

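Near fingertip is at side (318,158), against a predicted row of about 170. So the tips are ~40 mm higher than the numbers say, while the y alignment from the top view is right. I'll go down in guarded steps, starting with the height known to be safe.

Call:
move_arm(series=[{"grip":1,"xyz":[0,0,15],"angular":[0,0,0]},{"grip":1,"xyz":[0,0,45],"angular":[0,0,0]},{"grip":1,"xyz":[0,0,75],"angular":[0,0,0]},{"grip":1,"xyz":[0,0,100],"angular":[0,0,0]},{"grip":1,"xyz":[0,0,115],"angular":[0,0,0]},{"grip":1,"xyz":[0,0,120],"angular":[0,0,0]},{"grip":1,"xyz":[0,0,120],"angular":[0,0,0]},{"grip":1,"xyz":[0,0,120],"angular":[0,0,0]}])

```text
time_s: 7.85
tcp_pos: [0.5744, 0.3172, 0.0457]
ee_rot: [[-1.0, -0.0, 0.002], [-0.0, 1.0, 0.001], [-0.002, 0.001, -1.0]]
wrist_force: [0.3, 0.1, 1.4]
gripper_width: 0.999
gripper_force: 0.0
```

Run:
```python
from h import *
s=r.capture("side");st=r.sense();p=np.array(st["tcp_pos"]);print(p,st["gripper_width"],st["wrist_force"])
for z in(-.025,0,.015,.03):print(z,proj(s,[p+[0,-.051,z]]).round(1).tolist())
h=s["img"][175:215,300:335].max(2);print("\n".join(str(175+i)+"".join("#" if v<60 else "." for v in row) for i,row in enumerate(h)))
```

```text
[0.57447743 0.31734668 0.04603569] 1.0042318117956672 [-0.23803697 -0.51448478 -0.31473949]
-0.025 [[318.9, 203.8]]
0 [[318.9, 196.8]]
0.015 [[318.9, 192.6]]
0.03 [[319.0, 188.3]]
175........##########################.
176.........#########################.
177.........#####################.....
178.........################..........
179.........##############............
180.........##############............
181..........#############............
182..............#########............
183...............########............
184...............########............
185...............########............
186...............########............
187...............########............
188...............########............
189...............########............
190...............########............
191...............########............
192...............#######.............
193...............#######.............
194...................................
195...................................
196...................................
197...................................
198...................................
199...................................
200...................................
201...................................
202...................................
203...................................
204...................................
205...................................
206...................................
207...................................
208...................................
209...................................
210...................................
211...................................
212...................................
213...................................
214...................................
```

The open near tip ends at row 193.5, i.e. z≈0.058, or 12 mm above the reported TCP instead of 25 mm below it. From here on I take the true tip as reported TCP z + 0.012, and I'll confirm it by force while going down.

Call:
move_arm(series=[{"grip":1,"xyz":[0,0,4],"angular":[0,0,0]},{"grip":1,"xyz":[0,0,8],"angular":[0,0,0]},{"grip":1,"xyz":[0,0,12],"angular":[0,0,0]},{"grip":1,"xyz":[0,0,15],"angular":[0,0,0]},{"grip":1,"xyz":[0,0,17],"angular":[0,0,0]},{"grip":1,"xyz":[0,0,18],"angular":[0,0,0]},{"grip":1,"xyz":[0,0,18],"angular":[0,0,0]}])

```text
time_s: 8.6
tcp_pos: [0.5737, 0.3167, 0.0264]
ee_rot: [[-1.0, -0.0, -0.0], [-0.0, 1.0, -0.0], [0.0, -0.0, -1.0]]
wrist_force: [0.0, 0.5, 0.3]
gripper_width: 1.001
gripper_force: 0.0
```

Call:
move_arm(series=[{"grip":1,"xyz":[0,0,2],"angular":[0,0,0]},{"grip":1,"xyz":[0,0,4],"angular":[0,0,0]},{"grip":1,"xyz":[0,0,5],"angular":[0,0,0]},{"grip":1,"xyz":[0,0,5],"angular":[0,0,0]}])

```text
time_s: 9.0
tcp_pos: [0.5736, 0.3167, 0.0214]
ee_rot: [[-1.0, -0.0, -0.0], [-0.0, 1.0, -0.0], [0.0, -0.0, -1.0]]
wrist_force: [-0.2, 0.0, -0.8]
gripper_width: 1.0
gripper_force: 0.0
```

Run:
```python
from h import *
s=r.capture("side");st=r.sense();p=np.array(st["tcp_pos"]);print(p,st["gripper_width"],st["wrist_force"])
for z in(-.025,0,.015,.03):print(z,proj(s,[p+[0,-.051,z]]).round(1).tolist())
h=s["img"][175:215,300:335].max(2);print("\n".join(str(190+i)+"".join("#" if v<60 else "." for v in row) for i,row in enumerate(h[15:])))
```

```text
[0.57364029 0.31668736 0.0215113 ] 0.9993084202861382 [0.86896125 0.6503329  0.41068399]
-0.025 [[318.7, 210.7]]
0 [[318.7, 203.8]]
0.015 [[318.7, 199.7]]
0.03 [[318.7, 195.5]]
190..............#########............
191...............########............
192...............#######.............
193...............########............
194...............#######.............
195...............#######.............
196...............#######.............
197...............#######.............
198...............#######.............
199...............#######.............
200...............######..............
201...................................
202...................................
203...................................
204...................................
205...................................
206...................................
207...................................
208...................................
209...................................
210...................................
211...................................
212...................................
213...................................
214...................................
```

No contact even though the reported tips would be below the table, so the offset is confirmed. Down 13 more, then close.

Call:
move_arm(series=[{"grip":1,"xyz":[0,0,4],"angular":[0,0,0]},{"grip":1,"xyz":[0,0,8],"angular":[0,0,0]},{"grip":1,"xyz":[0,0,11],"angular":[0,0,0]},{"grip":1,"xyz":[0,0,13],"angular":[0,0,0]},{"grip":1,"xyz":[0,0,13],"angular":[0,0,0]}])

```text
time_s: 9.55
tcp_pos: [0.5735, 0.3165, 0.0081]
ee_rot: [[-1.0, -0.0, -0.001], [-0.0, 1.0, -0.001], [0.001, -0.001, -1.0]]
wrist_force: [-0.4, -1.2, 0.6]
gripper_width: 0.999
gripper_force: 0.0
```

Call:
move_arm(series=[{"grip":0,"xyz":[0,0,0],"angular":[0,0,0]},{"grip":0,"xyz":[0,0,0],"angular":[0,0,0]},{"grip":0,"xyz":[0,0,0],"angular":[0,0,0]},{"grip":0,"xyz":[0,0,0],"angular":[0,0,0]},{"grip":0,"xyz":[0,0,0],"angular":[0,0,0]},{"grip":0,"xyz":[0,0,0],"angular":[0,0,0]}])

```text
time_s: 10.15
tcp_pos: [0.5744, 0.3177, 0.0093]
ee_rot: [[-1.0, -0.001, 0.002], [-0.001, 1.0, 0.002], [-0.002, 0.002, -1.0]]
wrist_force: [0.5, 2.1, 1.6]
gripper_width: 0.74
gripper_force: 29.5
```

Gripped: 0.74 × 87 = 64 mm, matching the cup. Lift, and carry it to the +y bay (0.458, 0.028).

Call:
move_arm(series=[{"grip":0,"xyz":[0,0,-5],"angular":[0,0,0]},{"grip":0,"xyz":[0,0,-18],"angular":[0,0,0]},{"grip":0,"xyz":[0,0,-38],"angular":[0,0,0]},{"grip":0,"xyz":[5,-12,-55],"angular":[0,0,0]},{"grip":0,"xyz":[15,-36,-60],"angular":[0,0,0]},{"grip":0,"xyz":[28,-68,-60],"angular":[0,0,0]},{"grip":0,"xyz":[41,-100,-60],"angular":[0,0,0]},{"grip":0,"xyz":[54,-132,-60],"angular":[0,0,0]},{"grip":0,"xyz":[67,-164,-60],"angular":[0,0,0]},{"grip":0,"xyz":[80,-196,-60],"angular":[0,0,0]}])

```text
time_s: 11.15
tcp_pos: [0.4926, 0.119, 0.0692]
ee_rot: [[-1.0, -0.0, -0.001], [-0.0, 1.0, -0.0], [0.001, -0.0, -1.0]]
wrist_force: [0.2, -0.0, -2.3]
gripper_width: 0.742
gripper_force: 29.5
```

Call:
move_arm(series=[{"grip":0,"xyz":[13,-32,0],"angular":[0,0,0]},{"grip":0,"xyz":[24,-60,0],"angular":[0,0,0]},{"grip":0,"xyz":[32,-80,0],"angular":[0,0,0]},{"grip":0,"xyz":[35,-90,0],"angular":[0,0,0]},{"grip":0,"xyz":[36,-93,0],"angular":[0,0,0]},{"grip":0,"xyz":[36,-93,0],"angular":[0,0,0]},{"grip":0,"xyz":[36,-93,0],"angular":[0,0,0]}])

```text
time_s: 11.85
tcp_pos: [0.4585, 0.0285, 0.0688]
ee_rot: [[-1.0, -0.001, 0.001], [-0.001, 1.0, 0.0], [-0.001, 0.0, -1.0]]
wrist_force: [0.6, 0.6, -1.0]
gripper_width: 0.744
gripper_force: 29.5
```

Call:
move_arm(series=[{"grip":0,"xyz":[1,0,8],"angular":[0,0,0]},{"grip":0,"xyz":[1,0,24],"angular":[0,0,0]},{"grip":0,"xyz":[1,0,40],"angular":[0,0,0]},{"grip":0,"xyz":[1,0,48],"angular":[0,0,0]},{"grip":0,"xyz":[1,0,52],"angular":[0,0,0]},{"grip":0,"xyz":[1,0,54],"angular":[0,0,0]},{"grip":0,"xyz":[1,0,54],"angular":[0,0,0]},{"grip":0,"xyz":[1,0,54],"angular":[0,0,0]}])

```text
time_s: 12.65
tcp_pos: [0.4572, 0.028, 0.0151]
ee_rot: [[-1.0, -0.0, 0.001], [-0.0, 1.0, 0.0], [-0.001, 0.0, -1.0]]
wrist_force: [0.1, -0.1, -1.5]
gripper_width: 0.74
gripper_force: 29.5
```

Call:
move_arm(series=[{"grip":0,"xyz":[0,0,1],"angular":[0,0,0]},{"grip":0,"xyz":[0,0,2],"angular":[0,0,0]},{"grip":0,"xyz":[0,0,2],"angular":[0,0,0]},{"grip":0,"xyz":[0,0,2],"angular":[0,0,0]}])

```text
time_s: 13.05
tcp_pos: [0.4574, 0.0279, 0.0141]
ee_rot: [[-1.0, -0.001, 0.002], [-0.001, 1.0, 0.0], [-0.002, 0.0, -1.0]]
wrist_force: [-2.9, 0.5, 8.4]
gripper_width: 0.741
gripper_force: 30.2
```

Contact felt at the bay floor height. Release, rise, and go above the yellow cup.

Call:
move_arm(series=[{"grip":0.85,"xyz":[0,0,0],"angular":[0,0,0]},{"grip":1,"xyz":[0,0,0],"angular":[0,0,0]},{"grip":1,"xyz":[0,0,0],"angular":[0,0,0]},{"grip":1,"xyz":[0,0,-5],"angular":[0,0,0]},{"grip":1,"xyz":[0,0,-20],"angular":[0,0,0]},{"grip":1,"xyz":[0,0,-45],"angular":[0,0,0]},{"grip":1,"xyz":[0,0,-75],"angular":[0,0,0]},{"grip":1,"xyz":[-15,0,-90],"angular":[0,0,0]},{"grip":1,"xyz":[-50,2,-92],"angular":[0,0,0]},{"grip":1,"xyz":[-85,3,-92],"angular":[0,0,0]}])

```text
time_s: 14.05
tcp_pos: [0.5432, 0.031, 0.1065]
ee_rot: [[-1.0, -0.001, 0.003], [-0.001, 1.0, 0.001], [-0.003, 0.001, -1.0]]
wrist_force: [-0.0, 1.1, -0.8]
gripper_width: 0.997
gripper_force: 0.0
```

Call:
move_arm(series=[{"grip":1,"xyz":[-35,1,0],"angular":[0,0,0]},{"grip":1,"xyz":[-60,2,0],"angular":[0,0,0]},{"grip":1,"xyz":[-70,2,0],"angular":[0,0,0]},{"grip":1,"xyz":[-71,2,0],"angular":[0,0,0]},{"grip":1,"xyz":[-71,2,0],"angular":[0,0,0]},{"grip":1,"xyz":[-71,2,0],"angular":[0,0,0]}])

```text
time_s: 14.65
tcp_pos: [0.6115, 0.0327, 0.1048]
ee_rot: [[-1.0, -0.0, -0.001], [-0.0, 1.0, -0.0], [0.001, -0.0, -1.0]]
wrist_force: [0.4, 0.5, -0.8]
gripper_width: 1.001
gripper_force: 0.0
```

Run:
```python
from h import *
c=r.capture("top");s=r.capture("side");st=r.sense();p=np.array(st["tcp_pos"]);print(p)
for n,i,b in(("t",c,(295,235,400,305)),):
    k=i["img"][b[1]:b[3],b[0]:b[2]];
print(proj(c,[[.4577,.028,.064]]),proj(s,[p+[0,-.051,.012]]))
cv2.imwrite("pics/a6.png",np.hstack([cv2.resize(c["img"][170:310,280:410],(371,400),interpolation=2),cv2.resize(s["img"][180:320,290:430],(400,400),interpolation=2)])[:,:,::-1])
```

```text
[0.6118433  0.03275291 0.1050584 ]
[[321.42534513 260.99106866]] [[366.00594111 234.98036289]]
```

View pics/a6.png

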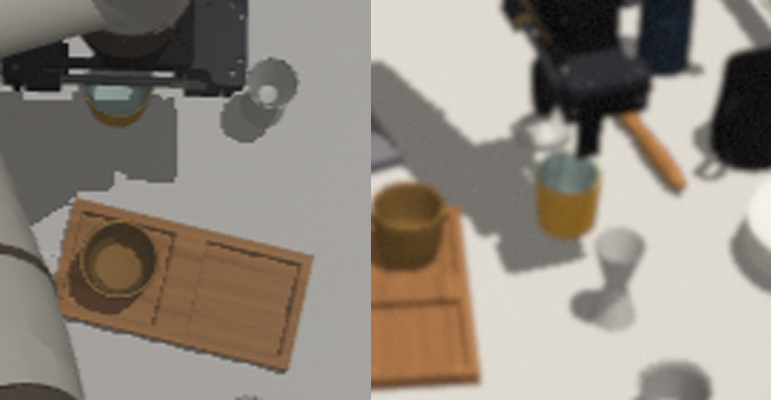

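The tan cup stands upright in the left bay, rim at (321,261) as predicted. The near fingertip is at side (366,234), which matches the corrected height. Descend on the yellow cup.

Call:
move_arm(series=[{"grip":1,"xyz":[-2,0,12],"angular":[0,0,0]},{"grip":1,"xyz":[-2,0,35],"angular":[0,0,0]},{"grip":1,"xyz":[-2,0,60],"angular":[0,0,0]},{"grip":1,"xyz":[-2,0,80],"angular":[0,0,0]},{"grip":1,"xyz":[-2,0,90],"angular":[0,0,0]},{"grip":1,"xyz":[-2,0,95],"angular":[0,0,0]},{"grip":1,"xyz":[-2,0,96],"angular":[0,0,0]},{"grip":1,"xyz":[-2,0,96],"angular":[0,0,0]},{"grip":1,"xyz":[-2,0,96],"angular":[0,0,0]}])

```text
time_s: 15.65
tcp_pos: [0.6155, 0.0329, 0.0097]
ee_rot: [[-1.0, -0.0, 0.002], [-0.0, 1.0, 0.0], [-0.002, 0.0, -1.0]]
wrist_force: [-0.0, 0.4, -1.1]
gripper_width: 0.998
gripper_force: 0.0
```

Call:
move_arm(series=[{"grip":0,"xyz":[0,0,0],"angular":[0,0,0]},{"grip":0,"xyz":[0,0,0],"angular":[0,0,0]},{"grip":0,"xyz":[0,0,0],"angular":[0,0,0]},{"grip":0,"xyz":[0,0,0],"angular":[0,0,0]},{"grip":0,"xyz":[0,0,0],"angular":[0,0,0]},{"grip":0,"xyz":[0,0,0],"angular":[0,0,0]},{"grip":0,"xyz":[0,0,0],"angular":[0,0,0]}])

```text
time_s: 16.35
tcp_pos: [0.6149, 0.0329, 0.0088]
ee_rot: [[-1.0, -0.0, 0.0], [-0.0, 1.0, 0.0], [-0.0, 0.0, -1.0]]
wrist_force: [-0.2, 0.4, 1.1]
gripper_width: 0.687
gripper_force: 29.7
```

Call:
move_arm(series=[{"grip":0,"xyz":[0,0,-5],"angular":[0,0,0]},{"grip":0,"xyz":[0,0,-20],"angular":[0,0,0]},{"grip":0,"xyz":[0,0,-42],"angular":[0,0,0]},{"grip":0,"xyz":[5,-3,-64],"angular":[0,0,0]},{"grip":0,"xyz":[20,-13,-75],"angular":[0,0,0]},{"grip":0,"xyz":[46,-30,-78],"angular":[0,0,0]},{"grip":0,"xyz":[76,-49,-78],"angular":[0,0,0]},{"grip":0,"xyz":[106,-68,-78],"angular":[0,0,0]},{"grip":0,"xyz":[134,-86,-78],"angular":[0,0,0]},{"grip":0,"xyz":[156,-100,-78],"angular":[0,0,0]}])

```text
time_s: 17.35
tcp_pos: [0.4561, -0.0683, 0.0865]
ee_rot: [[-1.0, 0.001, -0.002], [0.001, 1.0, -0.0], [0.002, -0.0, -1.0]]
wrist_force: [0.6, -1.7, -1.6]
gripper_width: 0.686
gripper_force: 29.6
```

Call:
move_arm(series=[{"grip":0,"xyz":[15,-10,0],"angular":[0,0,0]},{"grip":0,"xyz":[23,-15,0],"angular":[0,0,0]},{"grip":0,"xyz":[25,-16,0],"angular":[0,0,0]},{"grip":0,"xyz":[25,-16,0],"angular":[0,0,0]},{"grip":0,"xyz":[25,-16,15],"angular":[0,0,0]},{"grip":0,"xyz":[25,-16,35],"angular":[0,0,0]},{"grip":0,"xyz":[25,-16,55],"angular":[0,0,0]},{"grip":0,"xyz":[25,-16,67],"angular":[0,0,0]},{"grip":0,"xyz":[25,-16,71],"angular":[0,0,0]},{"grip":0,"xyz":[25,-16,71],"angular":[0,0,0]}])

```text
time_s: 18.35
tcp_pos: [0.4344, -0.0829, 0.0152]
ee_rot: [[-1.0, -0.001, -0.001], [-0.001, 1.0, -0.0], [0.001, -0.0, -1.0]]
wrist_force: [0.3, -0.3, -1.1]
gripper_width: 0.686
gripper_force: 29.6
```

Call:
move_arm(series=[{"grip":0,"xyz":[0,0,1],"angular":[0,0,0]},{"grip":0,"xyz":[0,0,2],"angular":[0,0,0]},{"grip":0,"xyz":[0,0,3],"angular":[0,0,0]},{"grip":0,"xyz":[0,0,3],"angular":[0,0,0]}])

```text
time_s: 18.75
tcp_pos: [0.4346, -0.0831, 0.0137]
ee_rot: [[-1.0, -0.001, 0.002], [-0.001, 1.0, 0.0], [-0.002, 0.0, -1.0]]
wrist_force: [-1.1, 1.1, 3.8]
gripper_width: 0.69
gripper_force: 30.0
```

Call:
move_arm(series=[{"grip":0.85,"xyz":[0,0,0],"angular":[0,0,0]},{"grip":1,"xyz":[0,0,0],"angular":[0,0,0]},{"grip":1,"xyz":[0,0,0],"angular":[0,0,0]},{"grip":1,"xyz":[0,0,-5],"angular":[0,0,0]},{"grip":1,"xyz":[0,0,-20],"angular":[0,0,0]},{"grip":1,"xyz":[0,0,-50],"angular":[0,0,0]},{"grip":1,"xyz":[0,0,-85],"angular":[0,0,0]},{"grip":1,"xyz":[-10,12,-110],"angular":[0,0,0]},{"grip":1,"xyz":[-30,37,-116],"angular":[0,0,0]},{"grip":1,"xyz":[-55,68,-116],"angular":[0,0,0]}])

```text
time_s: 19.75
tcp_pos: [0.4896, -0.015, 0.131]
ee_rot: [[-1.0, 0.002, 0.004], [0.002, 1.0, 0.001], [-0.004, 0.001, -1.0]]
wrist_force: [0.9, -0.5, -0.2]
gripper_width: 1.0
gripper_force: 0.0
```

Call:
move_arm(series=[{"grip":1,"xyz":[-25,31,0],"angular":[0,0,0]},{"grip":1,"xyz":[-52,64,0],"angular":[0,0,0]},{"grip":1,"xyz":[-80,98,0],"angular":[0,0,0]},{"grip":1,"xyz":[-107,132,0],"angular":[0,0,0]},{"grip":1,"xyz":[-128,158,0],"angular":[0,0,0]},{"grip":1,"xyz":[-140,172,0],"angular":[0,0,0]},{"grip":1,"xyz":[-143,176,0],"angular":[0,0,0]},{"grip":1,"xyz":[-143,176,0],"angular":[0,0,0]},{"grip":1,"xyz":[-143,176,0],"angular":[0,0,0]}])

```text
time_s: 20.65
tcp_pos: [0.6309, 0.1599, 0.1287]
ee_rot: [[-1.0, 0.001, -0.001], [0.001, 1.0, -0.0], [0.001, -0.0, -1.0]]
wrist_force: [-0.1, 0.2, -0.0]
gripper_width: 0.997
gripper_force: 0.0
```

Call:
move_arm(series=[{"grip":1,"xyz":[-1,1,12],"angular":[0,0,0]},{"grip":1,"xyz":[-1,1,35],"angular":[0,0,0]},{"grip":1,"xyz":[-1,1,60],"angular":[0,0,0]},{"grip":1,"xyz":[-1,1,80],"angular":[0,0,0]},{"grip":1,"xyz":[-1,1,90],"angular":[0,0,0]},{"grip":1,"xyz":[-1,1,94],"angular":[0,0,0]},{"grip":1,"xyz":[-1,1,94],"angular":[0,0,0]}])

```text
time_s: 21.35
tcp_pos: [0.6327, 0.1614, 0.0346]
ee_rot: [[-1.0, 0.0, -0.0], [0.0, 1.0, -0.0], [0.0, -0.0, -1.0]]
wrist_force: [0.0, -0.1, 0.7]
gripper_width: 0.997
gripper_force: 0.0
```

Call:
move_arm(series=[{"grip":0,"xyz":[0,0,0],"angular":[0,0,0]},{"grip":0,"xyz":[0,0,0],"angular":[0,0,0]},{"grip":0,"xyz":[0,0,0],"angular":[0,0,0]},{"grip":0,"xyz":[0,0,0],"angular":[0,0,0]},{"grip":0,"xyz":[0,0,0],"angular":[0,0,0]},{"grip":0,"xyz":[0,0,0],"angular":[0,0,0]},{"grip":0,"xyz":[0,0,0],"angular":[0,0,0]},{"grip":0,"xyz":[0,0,0],"angular":[0,0,0]},{"grip":0,"xyz":[0,0,0],"angular":[0,0,0]},{"grip":0,"xyz":[0,0,0],"angular":[0,0,0]}])

```text
time_s: 22.35
tcp_pos: [0.6329, 0.162, 0.0347]
ee_rot: [[-1.0, -0.0, 0.0], [-0.0, 1.0, 0.0], [-0.0, 0.0, -1.0]]
wrist_force: [-0.2, 1.4, -0.1]
gripper_width: 0.32
gripper_force: 29.7
```

Call:
move_arm(series=[{"grip":0,"xyz":[0,0,-5],"angular":[0,0,0]},{"grip":0,"xyz":[0,0,-18],"angular":[0,0,0]},{"grip":0,"xyz":[0,0,-35],"angular":[0,0,0]},{"grip":0,"xyz":[7,5,-46],"angular":[0,0,0]},{"grip":0,"xyz":[24,16,-50],"angular":[0,0,0]},{"grip":0,"xyz":[48,33,-50],"angular":[0,0,0]},{"grip":0,"xyz":[75,51,-50],"angular":[0,0,0]},{"grip":0,"xyz":[102,70,-50],"angular":[0,0,0]},{"grip":0,"xyz":[129,88,-50],"angular":[0,0,0]},{"grip":0,"xyz":[156,107,-50],"angular":[0,0,0]}])

```text
time_s: 23.35
tcp_pos: [0.475, 0.2693, 0.0853]
ee_rot: [[-1.0, 0.0, 0.0], [0.0, 1.0, 0.0], [-0.0, 0.0, -1.0]]
wrist_force: [0.3, 1.1, -4.6]
gripper_width: 0.318
gripper_force: 29.8
```

Call:
move_arm(series=[{"grip":0,"xyz":[27,18,0],"angular":[0,0,0]},{"grip":0,"xyz":[48,33,0],"angular":[0,0,0]},{"grip":0,"xyz":[60,41,0],"angular":[0,0,0]},{"grip":0,"xyz":[64,44,0],"angular":[0,0,0]},{"grip":0,"xyz":[64,44,0],"angular":[0,0,0]},{"grip":0,"xyz":[64,44,10],"angular":[0,0,0]},{"grip":0,"xyz":[64,44,25],"angular":[0,0,0]},{"grip":0,"xyz":[64,44,38],"angular":[0,0,0]},{"grip":0,"xyz":[64,44,43],"angular":[0,0,0]},{"grip":0,"xyz":[64,44,43],"angular":[0,0,0]}])

```text
time_s: 24.35
tcp_pos: [0.4131, 0.312, 0.0408]
ee_rot: [[-1.0, 0.001, -0.001], [0.001, 1.0, -0.002], [0.001, -0.002, -1.0]]
wrist_force: [-0.1, -0.9, -2.6]
gripper_width: 0.319
gripper_force: 29.8
```

Call:
move_arm(series=[{"grip":0,"xyz":[0,0,1],"angular":[0,0,0]},{"grip":0,"xyz":[0,0,2],"angular":[0,0,0]},{"grip":0,"xyz":[0,0,3],"angular":[0,0,0]},{"grip":0,"xyz":[0,0,3],"angular":[0,0,0]}])

```text
time_s: 24.75
tcp_pos: [0.4131, 0.3131, 0.0395]
ee_rot: [[-1.0, -0.001, 0.001], [-0.001, 1.0, 0.001], [-0.001, 0.001, -1.0]]
wrist_force: [-0.5, -0.8, 1.8]
gripper_width: 0.322
gripper_force: 29.7
```

Call:
move_arm(series=[{"grip":0.7,"xyz":[0,0,0],"angular":[0,0,0]},{"grip":0.7,"xyz":[0,0,0],"angular":[0,0,0]},{"grip":0.7,"xyz":[0,0,0],"angular":[0,0,0]},{"grip":0.7,"xyz":[0,0,0],"angular":[0,0,0]},{"grip":0.7,"xyz":[0,0,-6],"angular":[0,0,0]},{"grip":0.7,"xyz":[0,0,-25],"angular":[0,0,0]},{"grip":0.7,"xyz":[0,0,-55],"angular":[0,0,0]},{"grip":0.7,"xyz":[0,0,-85],"angular":[0,0,0]},{"grip":0.8,"xyz":[-9,-18,-92],"angular":[0,0,0]},{"grip":1,"xyz":[-25,-52,-92],"angular":[0,0,0]}])

```text
time_s: 25.75
tcp_pos: [0.4388, 0.2627, 0.1333]
ee_rot: [[-1.0, -0.004, 0.004], [-0.004, 1.0, 0.004], [-0.004, 0.004, -1.0]]
wrist_force: [-0.2, -0.0, -0.1]
gripper_width: 0.81
gripper_force: 0.0
```

Call:
move_arm(series=[{"grip":1,"xyz":[-18,-37,0],"angular":[0,0,0]},{"grip":1,"xyz":[-37,-76,0],"angular":[0,0,0]},{"grip":1,"xyz":[-56,-116,0],"angular":[0,0,0]},{"grip":1,"xyz":[-75,-156,0],"angular":[0,0,0]},{"grip":1,"xyz":[-94,-196,0],"angular":[0,0,0]},{"grip":1,"xyz":[-113,-236,0],"angular":[0,0,0]},{"grip":1,"xyz":[-132,-276,0],"angular":[0,0,0]},{"grip":1,"xyz":[-151,-314,0],"angular":[0,0,0]},{"grip":1,"xyz":[-165,-342,0],"angular":[0,0,0]},{"grip":1,"xyz":[-173,-357,0],"angular":[0,0,0]}])

```text
time_s: 26.75
tcp_pos: [0.6115, -0.0987, 0.1307]
ee_rot: [[-1.0, 0.002, 0.0], [0.002, 1.0, -0.0], [-0.0, -0.0, -1.0]]
wrist_force: [-0.5, -0.4, -1.1]
gripper_width: 1.001
gripper_force: 0.0
```

Call:
move_arm(series=[{"grip":1,"xyz":[-2,-4,0],"angular":[0,0,0]},{"grip":1,"xyz":[-2,-4,0],"angular":[0,0,0]},{"grip":1,"xyz":[-2,-4,0],"angular":[0,0,0]}])

```text
time_s: 27.05
tcp_pos: [0.6123, -0.0991, 0.1308]
ee_rot: [[-1.0, -0.001, -0.0], [-0.001, 1.0, 0.0], [0.0, 0.0, -1.0]]
wrist_force: [-0.4, -0.4, -0.9]
gripper_width: 1.003
gripper_force: 0.0
```

Call:
move_arm(series=[{"grip":1,"xyz":[0,0,12],"angular":[0,0,0]},{"grip":1,"xyz":[0,0,35],"angular":[0,0,0]},{"grip":1,"xyz":[0,0,65],"angular":[0,0,0]},{"grip":1,"xyz":[0,0,90],"angular":[0,0,0]},{"grip":1,"xyz":[0,0,104],"angular":[0,0,0]},{"grip":1,"xyz":[0,0,110],"angular":[0,0,0]},{"grip":1,"xyz":[0,0,110],"angular":[0,0,0]},{"grip":1,"xyz":[0,0,110],"angular":[0,0,0]}])

```text
time_s: 27.85
tcp_pos: [0.6136, -0.1, 0.0217]
ee_rot: [[-1.0, -0.001, 0.002], [-0.001, 1.0, -0.0], [-0.002, -0.0, -1.0]]
wrist_force: [0.6, 0.3, -0.2]
gripper_width: 1.002
gripper_force: 0.0
```

Call:
move_arm(series=[{"grip":0,"xyz":[0,0,0],"angular":[0,0,0]},{"grip":0,"xyz":[0,0,0],"angular":[0,0,0]},{"grip":0,"xyz":[0,0,0],"angular":[0,0,0]},{"grip":0,"xyz":[0,0,0],"angular":[0,0,0]},{"grip":0,"xyz":[0,0,0],"angular":[0,0,0]},{"grip":0,"xyz":[0,0,0],"angular":[0,0,0]},{"grip":0,"xyz":[0,0,0],"angular":[0,0,0]},{"grip":0,"xyz":[0,0,0],"angular":[0,0,0]},{"grip":0,"xyz":[0,0,0],"angular":[0,0,0]}])

```text
time_s: 28.75
tcp_pos: [0.6127, -0.1002, 0.0206]
ee_rot: [[-1.0, -0.0, -0.0], [-0.0, 1.0, -0.0], [0.0, -0.0, -1.0]]
wrist_force: [0.6, 0.4, -0.2]
gripper_width: 0.5
gripper_force: 29.8
```

Call:
move_arm(series=[{"grip":0,"xyz":[0,0,-5],"angular":[0,0,0]},{"grip":0,"xyz":[0,0,-20],"angular":[0,0,0]},{"grip":0,"xyz":[0,0,-45],"angular":[0,0,0]},{"grip":0,"xyz":[0,0,-70],"angular":[0,0,0]},{"grip":0,"xyz":[8,12,-85],"angular":[0,0,0]},{"grip":0,"xyz":[22,36,-90],"angular":[0,0,0]},{"grip":0,"xyz":[40,65,-90],"angular":[0,0,0]},{"grip":0,"xyz":[60,97,-90],"angular":[0,0,0]},{"grip":0,"xyz":[80,130,-90],"angular":[0,0,0]},{"grip":0,"xyz":[100,162,-90],"angular":[0,0,0]}])

```text
time_s: 29.75
tcp_pos: [0.5118, 0.0628, 0.111]
ee_rot: [[-1.0, 0.0, 0.0], [0.0, 1.0, 0.0], [-0.0, 0.0, -1.0]]
wrist_force: [0.6, 0.4, -1.1]
gripper_width: 0.501
gripper_force: 29.8
```

Call:
move_arm(series=[{"grip":0,"xyz":[20,33,0],"angular":[0,0,0]},{"grip":0,"xyz":[40,65,0],"angular":[0,0,0]},{"grip":0,"xyz":[60,97,0],"angular":[0,0,0]},{"grip":0,"xyz":[75,121,0],"angular":[0,0,0]},{"grip":0,"xyz":[82,133,0],"angular":[0,0,0]},{"grip":0,"xyz":[84,136,0],"angular":[0,0,0]},{"grip":0,"xyz":[84,136,0],"angular":[0,0,0]},{"grip":0,"xyz":[84,136,12],"angular":[0,0,0]},{"grip":0,"xyz":[84,136,35],"angular":[0,0,0]},{"grip":0,"xyz":[84,136,58],"angular":[0,0,0]}])

```text
time_s: 30.75
tcp_pos: [0.4295, 0.1971, 0.0525]
ee_rot: [[-1.0, 0.001, 0.001], [0.001, 1.0, 0.001], [-0.001, 0.001, -1.0]]
wrist_force: [-0.4, 0.2, -0.7]
gripper_width: 0.492
gripper_force: 29.8
```

Call:
move_arm(series=[{"grip":0,"xyz":[0,0,12],"angular":[0,0,0]},{"grip":0,"xyz":[0,0,20],"angular":[0,0,0]},{"grip":0,"xyz":[0,0,24],"angular":[0,0,0]},{"grip":0,"xyz":[0,0,25],"angular":[0,0,0]},{"grip":0,"xyz":[0,0,26],"angular":[0,0,0]},{"grip":0,"xyz":[0,0,27],"angular":[0,0,0]},{"grip":0,"xyz":[0,0,27],"angular":[0,0,0]}])

```text
time_s: 31.45
tcp_pos: [0.4289, 0.1979, 0.026]
ee_rot: [[-1.0, -0.0, 0.001], [-0.0, 1.0, 0.001], [-0.001, 0.001, -1.0]]
wrist_force: [-1.4, 1.0, -1.3]
gripper_width: 0.498
gripper_force: 29.8
```

Call:
move_arm(series=[{"grip":0,"xyz":[0,0,1],"angular":[0,0,0]},{"grip":0,"xyz":[0,0,1],"angular":[0,0,0]},{"grip":0,"xyz":[0,0,1],"angular":[0,0,0]}])

```text
time_s: 31.75
tcp_pos: [0.4291, 0.1981, 0.0254]
ee_rot: [[-1.0, -0.001, 0.001], [-0.001, 1.0, 0.001], [-0.001, 0.001, -1.0]]
wrist_force: [-1.3, -0.0, 4.9]
gripper_width: 0.501
gripper_force: 29.7
```

Call:
move_arm(series=[{"grip":0.75,"xyz":[0,0,0],"angular":[0,0,0]},{"grip":0.75,"xyz":[0,0,0],"angular":[0,0,0]},{"grip":0.75,"xyz":[0,0,0],"angular":[0,0,0]},{"grip":0.75,"xyz":[0,0,0],"angular":[0,0,0]},{"grip":0.75,"xyz":[0,0,-6],"angular":[0,0,0]},{"grip":0.75,"xyz":[0,0,-25],"angular":[0,0,0]},{"grip":0.75,"xyz":[0,0,-55],"angular":[0,0,0]},{"grip":0.75,"xyz":[0,0,-88],"angular":[0,0,0]},{"grip":0.8,"xyz":[-8,-20,-100],"angular":[0,0,0]},{"grip":1,"xyz":[-22,-53,-100],"angular":[0,0,0]}])

```text
time_s: 32.75
tcp_pos: [0.4523, 0.1463, 0.1277]
ee_rot: [[-1.0, -0.004, 0.006], [-0.004, 1.0, 0.004], [-0.006, 0.004, -1.0]]
wrist_force: [0.8, 0.4, -0.5]
gripper_width: 0.827
gripper_force: 0.0
```

Call:
move_arm(series=[{"grip":1,"xyz":[-16,-38,0],"angular":[0,0,0]},{"grip":1,"xyz":[-33,-80,0],"angular":[0,0,0]},{"grip":1,"xyz":[-51,-122,0],"angular":[0,0,0]},{"grip":1,"xyz":[-69,-164,0],"angular":[0,0,0]},{"grip":1,"xyz":[-87,-206,0],"angular":[0,0,0]},{"grip":1,"xyz":[-105,-248,0],"angular":[0,0,0]},{"grip":1,"xyz":[-123,-290,0],"angular":[0,0,0]},{"grip":1,"xyz":[-140,-332,0],"angular":[0,0,0]},{"grip":1,"xyz":[-152,-362,0],"angular":[0,0,0]},{"grip":1,"xyz":[-159,-378,0],"angular":[0,0,0]}])

```text
time_s: 33.75
tcp_pos: [0.6101, -0.2361, 0.1244]
ee_rot: [[-1.0, 0.003, -0.0], [0.003, 1.0, -0.0], [0.0, -0.0, -1.0]]
wrist_force: [-0.1, 0.5, 0.6]
gripper_width: 1.003
gripper_force: 0.0
```

Call:
move_arm(series=[{"grip":1,"xyz":[-1,-5,0],"angular":[0,0,0]},{"grip":1,"xyz":[-1,-5,0],"angular":[0,0,0]},{"grip":1,"xyz":[-1,-5,0],"angular":[0,0,0]},{"grip":1,"xyz":[-1,-5,0],"angular":[0,0,0]}])

```text
time_s: 34.15
tcp_pos: [0.6105, -0.2371, 0.125]
ee_rot: [[-1.0, -0.002, 0.0], [-0.002, 1.0, 0.0], [-0.0, 0.0, -1.0]]
wrist_force: [-0.3, 0.0, 0.6]
gripper_width: 1.002
gripper_force: 0.0
```

Call:
move_arm(series=[{"grip":1,"xyz":[0,0,12],"angular":[0,0,0]},{"grip":1,"xyz":[0,0,35],"angular":[0,0,0]},{"grip":1,"xyz":[0,0,65],"angular":[0,0,0]},{"grip":1,"xyz":[0,0,92],"angular":[0,0,0]},{"grip":1,"xyz":[0,0,110],"angular":[0,0,0]},{"grip":1,"xyz":[0,0,119],"angular":[0,0,0]},{"grip":1,"xyz":[0,0,123],"angular":[0,0,0]},{"grip":1,"xyz":[0,0,123],"angular":[0,0,0]},{"grip":1,"xyz":[0,0,123],"angular":[0,0,0]}])

```text
time_s: 35.05
tcp_pos: [0.6116, -0.2383, 0.0027]
ee_rot: [[-1.0, -0.001, 0.002], [-0.001, 1.0, -0.0], [-0.002, -0.0, -1.0]]
wrist_force: [-0.3, -0.2, -0.4]
gripper_width: 1.0
gripper_force: 0.0
```

Call:
move_arm(series=[{"grip":0,"xyz":[0,0,0],"angular":[0,0,0]},{"grip":0,"xyz":[0,0,0],"angular":[0,0,0]},{"grip":0,"xyz":[0,0,0],"angular":[0,0,0]},{"grip":0,"xyz":[0,0,0],"angular":[0,0,0]},{"grip":0,"xyz":[0,0,0],"angular":[0,0,0]},{"grip":0,"xyz":[0,0,0],"angular":[0,0,0]},{"grip":0,"xyz":[0,0,0],"angular":[0,0,0]}])

```text
time_s: 35.75
tcp_pos: [0.6109, -0.2382, 0.0019]
ee_rot: [[-1.0, -0.0, 0.0], [-0.0, 1.0, -0.0], [-0.0, -0.0, -1.0]]
wrist_force: [-0.4, 1.6, 1.9]
gripper_width: 0.671
gripper_force: 29.9
```

Call:
move_arm(series=[{"grip":0,"xyz":[0,0,-5],"angular":[0,0,0]},{"grip":0,"xyz":[0,0,-20],"angular":[0,0,0]},{"grip":0,"xyz":[0,0,-42],"angular":[0,0,0]},{"grip":0,"xyz":[6,-3,-58],"angular":[0,0,0]},{"grip":0,"xyz":[22,-10,-64],"angular":[0,0,0]},{"grip":0,"xyz":[48,-22,-65],"angular":[0,0,0]},{"grip":0,"xyz":[78,-35,-65],"angular":[0,0,0]},{"grip":0,"xyz":[108,-48,-65],"angular":[0,0,0]},{"grip":0,"xyz":[136,-61,-65],"angular":[0,0,0]},{"grip":0,"xyz":[158,-71,-65],"angular":[0,0,0]}])

```text
time_s: 36.75
tcp_pos: [0.449, -0.3097, 0.0666]
ee_rot: [[-1.0, 0.002, -0.002], [0.002, 1.0, 0.001], [0.002, 0.001, -1.0]]
wrist_force: [0.5, 0.7, -1.5]
gripper_width: 0.666
gripper_force: 29.9
```

Call:
move_arm(series=[{"grip":0,"xyz":[15,-7,0],"angular":[0,0,0]},{"grip":0,"xyz":[23,-10,0],"angular":[0,0,0]},{"grip":0,"xyz":[25,-11,0],"angular":[0,0,0]},{"grip":0,"xyz":[25,-11,0],"angular":[0,0,0]},{"grip":0,"xyz":[25,-11,10],"angular":[0,0,0]},{"grip":0,"xyz":[25,-11,26],"angular":[0,0,0]},{"grip":0,"xyz":[25,-11,38],"angular":[0,0,0]},{"grip":0,"xyz":[25,-11,43],"angular":[0,0,0]},{"grip":0,"xyz":[25,-11,44],"angular":[0,0,0]},{"grip":0,"xyz":[25,-11,44],"angular":[0,0,0]}])

```text
time_s: 37.75
tcp_pos: [0.4281, -0.3203, 0.0226]
ee_rot: [[-1.0, -0.001, -0.0], [-0.001, 1.0, -0.0], [0.0, -0.0, -1.0]]
wrist_force: [0.6, -0.3, -1.4]
gripper_width: 0.668
gripper_force: 29.9
```

Run:
```python
from h import *
c=r.capture("top");s=r.capture("side");print(r.sense()["tcp_pos"])
print(proj(c,[[.428,-.3205,.018],[.428,-.3205,.072]]),proj(s,[[.428,-.3205,.072],[.428,-.3205,.018],[.428,-.351,.018]]))
cv2.imwrite("pics/a7.png",np.hstack([cv2.resize(c["img"][230:320,390:500],(440,360),interpolation=2),cv2.resize(s["img"][310:410,270:370],(360,360),interpolation=2)])[:,:,::-1])
```

```text
[ 0.42833291 -0.32044947  0.02313354]
[[459.17890388 279.10032215]
 [464.83502537 276.90177552]] [[332.59042132 352.84901633]
 [332.20614118 368.9591402 ]
 [336.51428439 379.76773943]]
```

View pics/a7.png

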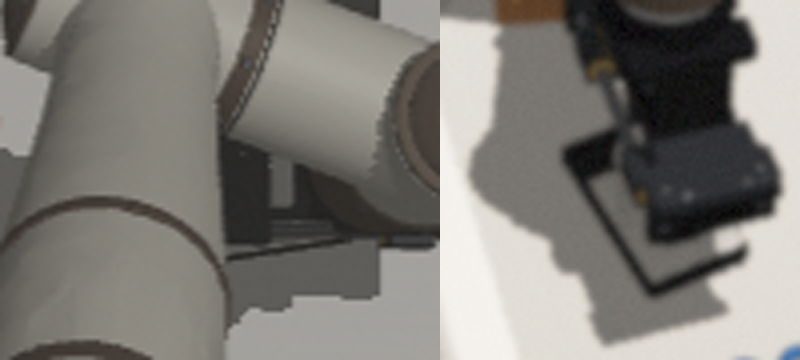

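The view is blocked by the arm; only the scale outline shows around the gripper. I'll lower to contact by force.

Call:
move_arm(series=[{"grip":0,"xyz":[0,0,1],"angular":[0,0,0]},{"grip":0,"xyz":[0,0,2],"angular":[0,0,0]},{"grip":0,"xyz":[0,0,3],"angular":[0,0,0]},{"grip":0,"xyz":[0,0,3],"angular":[0,0,0]},{"grip":0,"xyz":[0,0,3],"angular":[0,0,0]}])

```text
time_s: 38.35
tcp_pos: [0.4279, -0.3203, 0.0199]
ee_rot: [[-1.0, -0.0, 0.0], [-0.0, 1.0, -0.0], [-0.0, -0.0, -1.0]]
wrist_force: [-0.3, -0.1, 0.8]
gripper_width: 0.671
gripper_force: 29.9
```

Call:
move_arm(series=[{"grip":0,"xyz":[0,0,0.7],"angular":[0,0,0]},{"grip":0,"xyz":[0,0,0.7],"angular":[0,0,0]},{"grip":0,"xyz":[0,0,0.7],"angular":[0,0,0]}])

```text
time_s: 38.65
tcp_pos: [0.4279, -0.3204, 0.0198]
ee_rot: [[-1.0, -0.0, 0.0], [-0.0, 1.0, -0.0], [-0.0, -0.0, -1.0]]
wrist_force: [-1.4, 1.5, 5.3]
gripper_width: 0.674
gripper_force: 29.9
```

Contact. Release, rise and withdraw to the right so that the cameras see everything.

Call:
move_arm(series=[{"grip":0.85,"xyz":[0,0,0],"angular":[0,0,0]},{"grip":0.95,"xyz":[0,0,0],"angular":[0,0,0]},{"grip":0.95,"xyz":[0,0,0],"angular":[0,0,0]},{"grip":0.95,"xyz":[0,0,-5],"angular":[0,0,0]},{"grip":0.95,"xyz":[0,0,-20],"angular":[0,0,0]},{"grip":0.95,"xyz":[0,0,-50],"angular":[0,0,0]},{"grip":0.95,"xyz":[0,0,-90],"angular":[0,0,0]},{"grip":0.95,"xyz":[0,0,-130],"angular":[0,0,0]},{"grip":0.95,"xyz":[10,-20,-150],"angular":[0,0,0]},{"grip":0.95,"xyz":[30,-50,-155],"angular":[0,0,0]}])

```text
time_s: 39.65
tcp_pos: [0.4001, -0.3711, 0.178]
ee_rot: [[-1.0, -0.004, 0.007], [-0.004, 1.0, -0.004], [-0.007, -0.004, -1.0]]
wrist_force: [-0.0, -0.4, -0.7]
gripper_width: 0.946
gripper_force: 0.0
```

Call:
move_arm(series=[{"grip":0.95,"xyz":[25,-38,0],"angular":[0,0,0]},{"grip":0.95,"xyz":[50,-75,0],"angular":[0,0,0]},{"grip":0.95,"xyz":[75,-112,0],"angular":[0,0,0]},{"grip":0.95,"xyz":[100,-150,0],"angular":[0,0,0]},{"grip":0.95,"xyz":[120,-180,0],"angular":[0,0,0]},{"grip":0.95,"xyz":[132,-197,0],"angular":[0,0,0]},{"grip":0.95,"xyz":[136,-203,0],"angular":[0,0,0]},{"grip":0.95,"xyz":[136,-203,0],"angular":[0,0,0]},{"grip":0.95,"xyz":[136,-203,0],"angular":[0,0,0]}])

```text
time_s: 40.55
tcp_pos: [0.2622, -0.5726, 0.174]
ee_rot: [[-1.0, -0.001, 0.0], [-0.001, 1.0, 0.0], [-0.0, 0.0, -1.0]]
wrist_force: [0.1, -0.4, -0.5]
gripper_width: 0.947
gripper_force: 0.0
```

Run:
```python
from h import *
c=r.capture("top");s=r.capture("side");print(r.sense()["tcp_pos"],r.sense()["wrist_force"])
print(proj(c,[[.428,-.3205,.069],[.4339,-.0833,.066],[.4577,.0281,.064],[.4125,.313,.102],[.4286,.2,.09]]).round(1).tolist())
cv2.imwrite("pics/a8.png",cv2.resize(c["img"][220:310,175:490,::-1],(795,227),interpolation=2))
cv2.imwrite("pics/a9.png",cv2.resize(s["img"][180:400,230:380,::-1],(409,600),interpolation=2))
```

```text
[ 0.26264618 -0.57239595  0.17423354] [ 0.24040426  0.07115169 -0.19718059]
[[464.5, 277.0], [367.0, 271.9], [321.4, 261.0], [199.9, 274.5], [249.0, 269.6]]
```

View pics/a8.png

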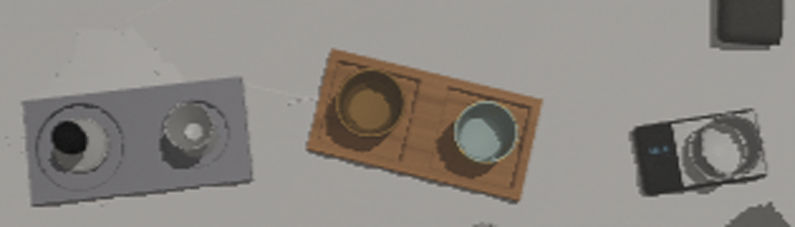

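View pics/a9.png

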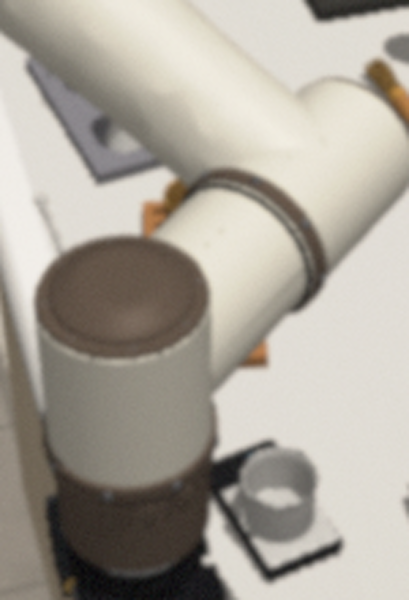

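All five things stand upright in their places. Measured rims are dosing (463,277), yellow (367,272), tan (321,261) and jigger (250,270), each within 2 px of the prediction, and the tamper is in the larger recess. Handing in.

```bash
python3 -c "
from station import r
print(r.finish_job())"
```

```text
the job is handed in; nothing more can be done
None
```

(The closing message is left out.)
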